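# Clamp the drilled grip blank with the extension bar

## Task

Lower the drilled wooden blank over the fixture's tall rod until it lies flat on the base plate, its free end between the fence and the clamp's pad, and let go of it. Then pick up the extension bar, set its channel end over the toggle clamp's short lever and swing the lever with it past the dead point until it snaps fully home and the pad holds the blank against the fence; do not push the lever with the gripper itself, and do not drive the bar on once the lever is against its stop. Lift the bar off, lay it on the bench beside the fixture and leave the other things on the bench where they are.

Things in the scene. Friction and masses are not known exactly. Their poses are not given: they have to be found in the camera images.
- fixture: Dark steel base plate 250 x 290 x 12 mm, bolted to the bench, with rod, fence and toggle clamp. Origin on the bench; z up, x and y along the plate's edges. In its frame (mm): rod at (-90,-75); the clamp's guide, pedestal and link, up to 48 mm high, near x 30, y -32 to 99. The blank goes with its hole on the rod and its length along +x (at y -75): 6 mm from the fence, 9 mm from the open pad.
- fence (a point): Middle of the fence's face, which looks along the fixture's +y; the fence is a fixed steel block 30 mm wide (along x) that stands 28 mm above the plate. Fence and pad face each other, 120 mm along the fixture's x from the rod. Axes as the fixture's.
- rod_foot (a point): Foot of the upright steel rod, on the axis at the plate's upper face (12 mm above the bench). The rod is 12 mm thick and ends 129 mm above this point, the last 7 mm tapered. Axes as the fixture's.
- pad: Round rubber pad 22 mm across on the tip of the clamp's plunger, sprung (3 N/mm) and 28 mm above the bench; moves along the fixture's -y, up to 25 mm, when the lever is thrown. Origin 9 mm behind its face.
- pivot (a point): Axis of the clamp lever, vertical, at the height of the lever's upper edge (75 mm above the bench). Axes as the fixture's.
- stub (a point): Point on the short steel lever, 50 mm from the pivot axis, half-way up (65 mm above the bench). Its x axis points along the lever away from the pivot, z up. The lever is an upright flat 11 mm wide and 20 mm high (55 to 75 mm above the bench), ending 75 mm from the axis; its hub is 38 mm across, up to 73 mm above the bench.
- lever (a joint): Angle of the lever in rad, growing anticlockwise seen from above. 0 open (110 degrees anticlockwise from the fixture's x axis), dead point 0.9, home stop 1.22 (along the fixture's -x). Starts at 0. Up to the dead point it resists and springs back, with up to about 2.5 N m (18 N at the bar's grip point); past it, it snaps home by itself and stays.
- blank_mid (a point): Centre (half-way up) of the drilled pale wooden blank, 160 x 45 x 32 mm, 0.2 kg, x along its length, z up; the hole is at x -60 mm. Grip it across its 45 mm width, at the centre.
- blank_hole (a point): Centre of the blank's hole (15 mm wide, right through) at the blank's underside. Axes as the blank's.
- bar_grip (a point): Grip point on the handle of the steel bar, mid-height, 19 mm above its underside; x towards the channel end, z up. Bar 200 mm, 0.35 kg; handle 18 x 22 mm. Channel open downwards and at its tip, 24 mm wide, inside 16 mm, 57 to 112 mm ahead of this point, ceiling 5 mm above it, cheeks to 19 mm below. Seated on the lever this point is 137 mm from the pivot axis, 70 mm above the bench.
- mug: Green mug, 82 mm across, 95 mm high; origin under its centre. Bystander.
- offcut: Brown wooden offcut 130 x 50 x 22 mm, no hole. Bystander.
- mallet: Hammer lying on the bench. Bystander.
- screwdriver: Screwdriver lying on the bench. Bystander.
- flat: Plain flat of dark steel 200 x 25 x 8 mm. Bystander.
Mind the look-alikes: they are no part of the job. Leave any blue look-alike of the part that bears blank_mid alone.

How it is judged:
By the outcome, as a careful person would: the job done as asked, in the order asked, and still so for the second after the job is handed in, with the robot touching nothing.
It also fails if it takes over 72 s, if anything falls off the work surface, if the arm or the gripper's body presses on something with over 40 N, if the wrist force passes 120 N, or if a joint passes its speed limit or range.

## Robot

A 6-joint arm with a two-finger parallel gripper is mounted at the origin on the work surface. World frame = base frame: x ahead of the robot, y to its left, z up, the work surface at z = 0. Lengths are in mm, angles in degrees, forces in N, time in s.
With the tool pointing down it reaches from about 425 to 950 mm from the base axis. Payload 14.7 kg.
Tool frame: the origin (TCP) lies midway between the tips of the shut fingers; the grasp point (between the pads) lies arm.hold_point_z behind it (arm.hold_point_z is the distance from the TCP to the grasp point, in mm); z points along the fingers, y is the line along which they close (so a half turn about z gives the same grasp; the last joint's range is limited). The gripper opens to 85 mm and grips with 20 to 120 N. Pads are 22 mm wide; open, the fingers measure 114 mm over their backs; the gripper's body (76 mm by 85 mm) begins 54 mm behind the grasp point. The pads swing forward as they close: fully open they stand 13 mm farther back than shut.
Start: joints at [-78.759, 27.513, 91.461, -0, 61.026, -2.67], TCP at [156.291, -630.924, 231.297] pointing down, gripper open.
Joint ranges: [-157.49, 157.49], [-46.99, 117.5], [13.45, 153.17], [-89.5, 269.5], [5.16, 153.95], [-167.48, 167.48]. Speed limits (degrees/s): [108.29, 108.29, 136.94, 172.46, 172.46, 172.46].

## Interface

Orientations are given as a 3x3 rotation matrix whose columns are the frame's x, y, z axes.
In Python, from workcell import arm gives the robot as it stands. The module is installed in compiled form; this text tells all that it offers.
- The arm moves only by the tool carry_out, never from a script. Its argument "commands" is a list of rows, each a list of 3 entries, a list of its own where there are three numbers: the shift along the tool's x, y, z normalised to -1 to 1, where 1 is 750 mm, then the turn about the tool's z normalised to -1 to 1, where 1 is 5 degrees, then the opening, from -1 (shut) to 1 (fully open). In form: [[[tx, ty, tz], turn, grip], ...]. A call has 1 to 20 rows; each row shifts and turns the commanded pose from where the row before left it, along the tool's axes as they then stand; what a row does not reach is not made up. A row lasts 1/12 s, in which the tool goes at most 41.7 mm and 7.16 degrees, less where a joint would pass 70% of its speed; a pose out of reach is approached as far as the arm can. A call with a number of a shift or a turn outside -1 to 1 is refused whole. A call with a gripper value outside its range is refused whole. The fingers move at their own pace and stop on an object; "force" is the grip in N (left out, the last holds). Time passes only in rows, so rows that do not move let the fingers close. It gives the time, the measured TCP pose, the force, the opening and the grip force at its end, in the units of the state.
- arm.state(): the state, without advancing time (a new reading comes with each control period).
- arm.get_image(name): name is "side" or "top"; returns a dict with "image" (400x640x3 uint8, red, green, blue), "range_z" (400x640 float32, mm along the optical axis (not along the pixel's ray), 0 where there is no reading), "camera_matrix" (3x3 intrinsics, pixels), "rvec" (rotation vector, rad) and "tvec" (3), from world to camera coordinates, as OpenCV has them. Camera axes: x right, y down, z forward; pixel columns grow to the right and rows downward; lengths in mm; the calibration is good to about 2 mm. A picture is of the moment at which its call begins.
- arm.job_done(): hands the job in; it is judged then, once.
Trained networks look in a picture, given as the dict that the camera call returned (one of the last four; its "shot" number tells which), for a name from the list of things; names that differ only in an ending like _2 or _b are one class to them, and where a whole thing is asked for, a point or a joint stands for the part that bears it (a point fixed in the world has none). Each returns a list of dicts, best first, with "p" (0 to 1); they miss things now and then, are a little off and sometimes report something else, mostly with a low value. They report only what shows in the picture. A call takes as long as a camera call. They do not tell look-alikes from the thing itself.
- arm.silhouettes(name, picture): "pixels" (400x640 bool, what is visible of it) and "point" ([column, row] in pixels, amid what is visible of it).
The state is a dict: "t": time; "qpos": joint angles; "qvel": joint speeds; "effort": joint torques, N m; "tool_pos": TCP position; "ee_rot": TCP orientation; "force": force on the tool from outside, world axes, zero at the start; "moment": the same for the moment, N m; "width": finger opening in mm; "gripper_force": force on a finger pad.
Only numpy, scipy, OpenCV 4.12 (cv2) and the standard library are available. Lean on these libraries where they do the work, as an engineer would, in place of code of your own. Each camera call takes 0.05 s, during which the arm holds its last target. There are 200 camera calls.

## Working session

There is one attempt and no reset: what is moved stays moved. The work goes in short steps, Python scripts to look and compute and a tool call to move; the robot and the scene stay as the last step left them, time stands still between calls to the robot, and variables do not carry over. Pictures are saved under pics/ and viewed, at most 12 in all, crops included, and the job is handed in when it is done.

Besides the shell and the picture viewer there is one more tool, called in YAML: its name, and indented under it one key for each argument. carry_out: Moves the arm, as the interface text tells. Its arguments: {"type":"object","properties":{"commands":{"type":"array","items":{"type":"array"}},"force":{"type":"number"}},"required":["commands"]}

```bash
mkdir -p pics
cat > h.py <<'E'
import numpy as np, cv2
from workcell import arm
def cam(n):
    d=arm.get_image(n); d['R']=cv2.Rodrigues(np.array(d['rvec'],float))[0]; d['t_']=np.array(d['tvec'],float).ravel(); return d
def cloud(d):
    z=d['range_z'].astype(float); K=np.array(d['camera_matrix']); v,u=np.mgrid[:400,:640]
    P=np.stack([(u-K[0,2])/K[0,0]*z,(v-K[1,2])/K[1,1]*z,z],-1)
    W=(P-d['t_'])@d['R']; W[z==0]=np.nan; return W
def proj(d,p): 
    c=d['R']@np.array(p,float)+d['t_']; k=np.array(d['camera_matrix'])@c; return k[:2]/k[2]
def ray(d,u,v,z):
    r=d['R'].T@(np.linalg.inv(np.array(d['camera_matrix']))@[u,v,1.]); o=-d['R'].T@d['t_']; return o+r*(z-o[2])/r[2]
def save(d,n,crop=None,s=1):
    im=d['image'][...,::-1]
    if crop: a,b,c,e=crop; im=im[b:e,a:c]
    cv2.imwrite('pics/'+n,cv2.resize(im,None,fx=s,fy=s,interpolation=cv2.INTER_CUBIC))
E
python3 - <<'E'
from h import *
ds={n:cam(n) for n in('top','side')}
print(arm.hold_point_z, arm.state()['ee_rot'])
for n,d in ds.items():
    save(d,n+'0.png',s=1.25); W=cloud(d); print(n,-d['R'].T@d['t_'])
    for o in ['fixture','blank_mid','bar_grip','stub','pad','mug','offcut','mallet','screwdriver','flat']:
        for r in arm.silhouettes(o,d)[:3]:
            m=r['pixels']; w=W[m]; w=w[~np.isnan(w[:,0])]
            if len(w)==0: continue
            top=w[w[:,2]>np.percentile(w[:,2],90)-6]
            (c,s,a)=cv2.minAreaRect(top[:,:2].astype(np.float32))
            print(o,round(r['p'],2),np.round(r['point']),m.sum(),'zmax',w[:,2].max().round(),'top rect',np.round(c),np.round(s),round(a,1))
E
```

```text
18.700000000000003 [[ 9.70673414e-01  2.40401935e-01 -1.81949298e-04]
 [ 2.40401993e-01 -9.70672863e-01  1.03704439e-03]
 [ 7.26942317e-05 -1.05037239e-03 -9.99999446e-01]]
top [ 328.24792377  125.51426947 1823.09270055]
fixture 0.82 [349. 186.] 5684 zmax 141.0 top rect [558. -14.] [288. 249.] 82.8
blank_mid 0.82 [228. 264.] 663 zmax 48.0 top rect [274. 408.] [160.  45.] 51.1
blank_mid 0.73 [170. 186.] 693 zmax 48.0 top rect [563. 629.] [ 47. 160.] 27.4
blank_mid 0.65 [245. 204.] 593 zmax 47.0 top rect [472. 365.] [160.  45.] 13.4
bar_grip 0.98 [451. 199.] 451 zmax 40.0 top rect [ 483. -357.] [198.  24.] 8.6
stub 0.59 [335. 168.] 237 zmax 84.0 top rect [594.  70.] [29. 87.] 18.3
mug 0.96 [452. 143.] 609 zmax 103.0 top rect [ 676. -372.] [77. 82.] 14.1
offcut 0.64 [425. 158.] 550 zmax 35.0 top rect [ 637. -283.] [128.  51.] 6.9
offcut 0.37 [410. 260.] 102 zmax 35.0 top rect [ 278. -219.] [50. 21.] 29.6
offcut 0.27 [243. 206.] 628 zmax 47.0 top rect [472. 366.] [160.  45.] 13.7
mallet 0.95 [223. 158.] 691 zmax 40.0 top rect [620. 433.] [254.  83.] 42.5
screwdriver 0.57 [409. 260.] 100 
[... 539 characters left out ...]
  61.] [35. 79.] 0.6
pad 0.62 [378. 246.] 27 zmax 38.0 top rect [588. -76.] [ 6. 14.] 71.1
pad 0.51 [246. 302.] 555 zmax 28.0 top rect [ 255. -237.] [100.  24.] 30.2
mug 0.77 [442. 330.] 2565 zmax 96.0 top rect [ 675. -378.] [83. 80.] 71.6
mug 0.44 [327. 177.] 612 zmax 34.0 top rect [469. 361.] [160.  52.] 14.9
mug 0.43 [348. 335.] 1335 zmax 33.0 top rect [ 481. -360.] [200.  25.] 6.7
offcut 0.58 [402. 312.] 846 zmax 96.0 top rect [ 622. -288.] [107. 108.] 66.6
mallet 0.89 [374. 164.] 455 zmax 27.0 top rect [644. 408.] [260.  84.] 58.3
screwdriver 0.69 [250. 299.] 583 zmax 28.0 top rect [ 255. -237.] [100.  24.] 30.2
flat 0.34 [364. 247.] 5961 zmax 141.0 top rect [582. -29.] [241. 150.] 60.1
```

View pics/top0.png

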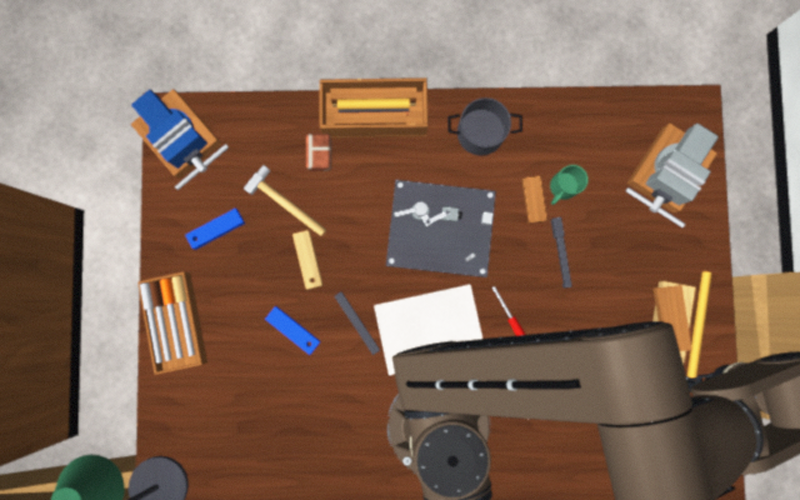

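View pics/side0.png

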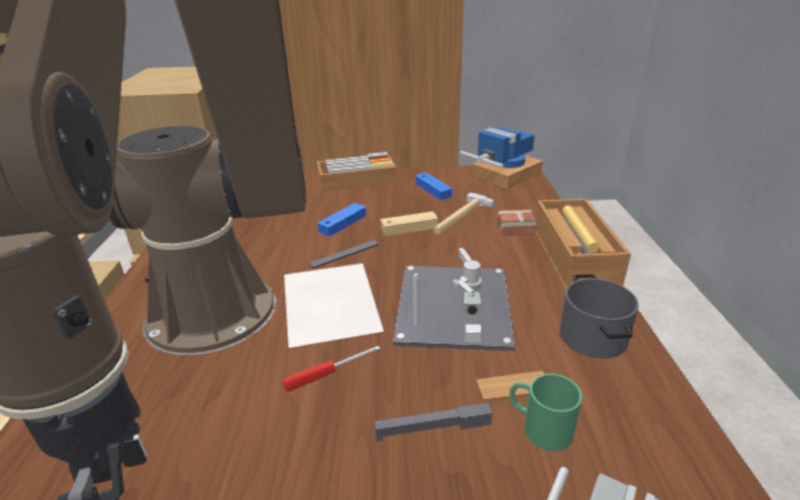

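The top view shows the pale blank at about (307,260), with its hole toward the bottom-right (-x). The fixture is centred near (441,228), with the rod at (470,257), the fence at (487,217), and the lever hub at (420,210) with its tip at the left. The side view shows the bar at (433,422), with its channel end on the right.

```bash
cat > m.py <<'E'
from h import *
def uvrays(d,uv,z): return np.array([ray(d,u,v,z) for u,v in uv])
ds={n:cam(n) for n in('top','side')}
for n,d in ds.items():
    W=cloud(d)
    f=arm.silhouettes('fixture',d)[0]['pixels']
    ys,xs=np.nonzero(f); P=uvrays(d,np.c_[xs,ys],12.)
    w=W[f]; ok=(w[:,2]>0)&(w[:,2]<26)
    h=cv2.convexHull(P[ok][:,:2].astype(np.float32)); print(n,'plate',cv2.minAreaRect(h),'medz',np.nanmedian(w[:,2]))
    rt=w[w[:,2]>105]; print(' rod pts',len(rt),rt.mean(0) if len(rt) else '',)
    for o,hh in(('blank_mid',32),('bar_grip',24)):
        for r in arm.silhouettes(o,d)[:3]:
            m=r['pixels']; m=cv2.morphologyEx(m.astype(np.uint8),cv2.MORPH_CLOSE,np.ones((5,5)))>0
            w=W[m]; print(' ',o,np.round(r['point']),'zmed',np.nanmedian(w[:,2]).round(1))
            if n=='top':
                ys,xs=np.nonzero(m); P=uvrays(d,np.c_[xs,ys],hh); print('   ',cv2.minAreaRect(P[:,:2].astype(np.float32)))
    sub=W[~np.isnan(W[...,2])]; b=sub[(abs(sub[:,0]-450)<150)&(abs(sub[:,1]-150)<50)]; print(' bench z',np.median(b[:,2]))
E
python3 - <<'E'
from m import *
save(ds['top'],'top1.png',(300,130,410,230),7)
save(ds['side'],'side1.png',(300,130,420,290),3.7)
d=ds['top'];save(d,'top2.png',(215,170,275,240),7)
E
```

```text
top plate ((558.47900390625, -14.082229614257812), (292.7734375, 254.0417938232422), 82.1565933227539) medz 12.90397807442811
 rod pts 13 [467.57060802 -87.96109128 134.86623305]
  blank_mid [171. 187.] zmed 31.9
    ((562.1589965820312, 625.7013549804688), (56.46293258666992, 168.1649627685547), 26.9036865234375)
  blank_mid [246. 211.] zmed 32.3
    ((471.49481201171875, 364.80657958984375), (161.89773559570312, 48.52342987060547), 13.752951622009277)
  blank_mid [233. 265.] zmed 32.2
    ((275.7743835449219, 405.69256591796875), (161.66598510742188, 46.79621887207031), 49.3362922668457)
  bar_grip [449. 200.] zmed 28.8
    ((482.76763916015625, -354.05908203125), (199.98971557617188, 29.865083694458008), 7.087274551391602)
  bar_grip [246. 207.] zmed 32.2
    ((472.2806091308594, 365.5384521484375), (162.4955291748047, 49.7309684753418), 13.750659942626953)
 bench z 2.015302399809284
side plate ((554.8671264648438, -26.7742919921875), (299.93438720703125, 248.8179473876953), 82.83200073242188) medz 10.511540105910651
 rod pts 60 [466.25381004 -96.22979082 122.87326232]
  blank_mid [273. 178.] zmed 26.9
  blank_mid [325. 179.] zmed 24.8
  blank_mid [346. 149.] zmed 25.7
  bar_grip [348. 335.] zmed 26.8
 bench z -1.1833373023894356
```

View pics/top1.png

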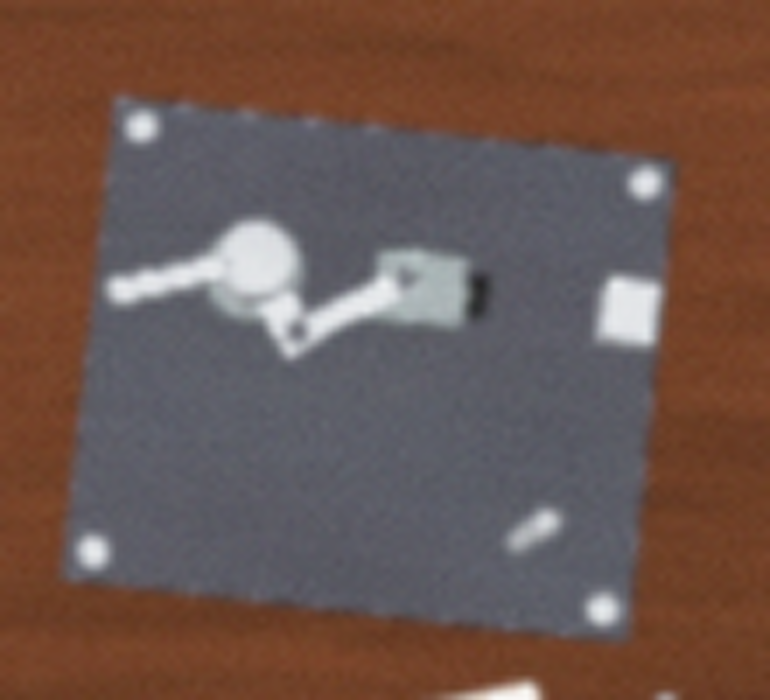

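View pics/side1.png

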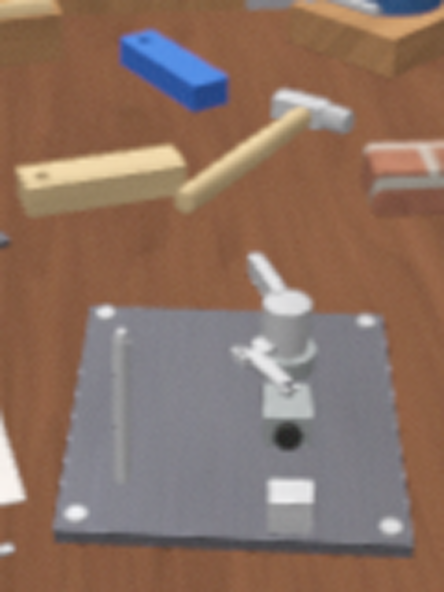

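The crops show, in top1, the rod tip at (548,517) and its foot at (513,545), the hub centre at (260,260), the lever tip at (120,288) and the fence at (630,310). In side1 the rod foot is at (121,480) and the blank's hole is at (41,176), its low-x end.

Run:
```python
from m import *
t,s=ds['top'],ds['side']
T=lambda x,y,z:ray(t,(x+.5)/7-.5+300,(y+.5)/7-.5+130,z)
S=lambda x,y,z:ray(s,(x+.5)/3.7-.5+300,(y+.5)/3.7-.5+130,z)
c=[T(*p,12) for p in((117,97),(672,160),(630,637),(65,578))]; print('T corners',np.round(c,1),np.mean(c,0))
d=[S(*p,12) for p in((89,308),(383,317),(412,545),(56,534))]; print('S corners',np.round(d,1),np.mean(d,0))
print('rod tip T',T(549,517,141),'foot T',T(513,545,12),'foot S',S(121,481,12),'tip S',S(122,331,141))
print('hub T',T(260,258,73),'lever tip T',T(120,288,75), 'fence T',T(630,310,40))
print('hole S',S(41,176,32))
im=t['image'][170:240,215:275].mean(-1)
m=next(r for r in arm.silhouettes('blank_mid',t) if abs(r['point'][0]-246)<8)['pixels']
m=cv2.morphologyEx(m.astype(np.uint8),cv2.MORPH_CLOSE,np.ones((5,5)))
e=cv2.erode(m,np.ones((5,5)))>0; g=t['image'].mean(-1); g[~e]=999
i=np.unravel_index(g.argmin(),g.shape); print('hole T',i[::-1],g.min(),np.median(g[e]),ray(t,i[1],i[0],32))
for o in('bar_grip','blank_mid'):
  for r in arm.silhouettes(o,s)[:3]:
    W=cloud(s)[r['pixels']]; 
    ys,xs=np.nonzero(r['pixels'])
    w=W[W[:,2]>12]; print(o,'S rect',cv2.minAreaRect(w[:,:2].astype(np.float32)))
```

```text
top plate ((557.8884887695312, -16.145111083984375), (293.03167724609375, 250.75656127929688), 82.7510986328125) medz 13.12652647099532
 rod pts 15 [467.23926942 -87.23835741 132.94114198]
  blank_mid [243. 206.] zmed 32.3
    ((471.6181640625, 364.4093322753906), (161.680908203125, 49.564537048339844), 13.882872581481934)
  blank_mid [169. 185.] zmed 32.2
    ((562.3865966796875, 625.095947265625), (51.60166549682617, 166.81153869628906), 28.84792137145996)
  blank_mid [412. 262.] zmed 22.6
    ((313.7295227050781, -198.17721557617188), (146.4135284423828, 25.235013961791992), 28.390304565429688)
  bar_grip [449. 199.] zmed 28.0
    ((483.93798828125, -355.14434814453125), (199.1935272216797, 33.58587646484375), 9.149248123168945)
 bench z 2.3118120569461444
side plate ((554.9090576171875, -26.78973388671875), (300.071533203125, 248.70233154296875), 82.87666320800781) medz 10.526024393318867
 rod pts 59 [466.34059199 -96.24421009 122.90078224]
  blank_mid [325. 179.] zmed 23.9
  blank_mid [347. 149.] zmed 24.1
  blank_mid [270. 181.] zmed 26.6
  bar_grip [351. 336.] zmed 26.4
  bar_
[... 887 characters left out ...]
ip S rect ((481.0384521484375, -361.6073303222656), (199.89439392089844, 27.640947341918945), 8.494600296020508)
bar_grip S rect ((624.76513671875, 415.7060852050781), (259.5224914550781, 85.69710540771484), 49.043312072753906)
bar_grip S rect ((592.8069458007812, 31.57651138305664), (138.03778076171875, 53.12558364868164), 73.31388092041016)
blank_mid S rect ((468.9447937011719, 361.1789855957031), (160.1865692138672, 54.77703857421875), 13.118171691894531)
blank_mid S rect ((560.4024047851562, 621.6092529296875), (50.001747131347656, 166.43887329101562), 27.32621192932129)
blank_mid S rect ((270.42254638671875, 402.61016845703125), (162.07896423339844, 52.0920524597168), 52.23747634887695)
```

carry_out:
  commands:
    - [[0.04,-0.027,0],0,1]
    - [[0.04,-0.027,0],0,1]
    - [[0.04,-0.027,0],0,1]
    - [[0.04,-0.027,0],0,1]
    - [[0.04,-0.027,0],0,1]
    - [[0.04,-0.027,0],0,1]
    - [[0.04,-0.027,0],0,1]
    - [[0.04,-0.027,0],0,1]
    - [[0.04,-0.027,0],0,1]
    - [[0.04,-0.027,0],0,1]
    - [[0.04,-0.027,0],0,1]
    - [[0.04,-0.027,0],0,1]
    - [[0.04,-0.027,0],0,1]
    - [[0.04,-0.027,0],0,1]
    - [[0.04,-0.027,0],0,1]
    - [[0.04,-0.027,0],0,1]
    - [[0.04,-0.027,0],0,1]
    - [[0.04,-0.027,0],0,1]

```text
t: 3.55
tool_pos: [593.9, -145.7, 231.4]
ee_rot: [[0.971, 0.241, 0.0], [0.241, -0.971, -0.0], [0.0, 0.0, -1.0]]
force: [1.1, -1.2, 0.2]
width: 85.8
gripper_force: 0.0
```

carry_out:
  commands:
    - [[0,-0.047,0],0,1]
    - [[0,-0.047,0],0,1]
    - [[0,-0.047,0],0,1]
    - [[0,-0.047,0],0,1]
    - [[0,-0.047,0],0,1]
    - [[0,-0.047,0],0,1]
    - [[0,-0.047,0],0,1]
    - [[0,-0.047,0],0,1]
    - [[0,-0.047,0],0,1]
    - [[0,-0.047,0],0,1]
    - [[0,-0.047,0],0,1]
    - [[0,-0.047,0],0,1]
    - [[0,-0.047,0],0,1]
    - [[0,-0.047,0],0,1]
    - [[0,0,0.03],0,1]
    - [[0,0,0.03],0,1]
    - [[0,0,0.03],0,1]
    - [[0,0,0],0,1]

```text
t: 5.05
tool_pos: [472.1, 330.8, 160.2]
ee_rot: [[0.971, 0.241, -0.005], [0.241, -0.971, -0.003], [-0.005, 0.002, -1.0]]
force: [-0.6, -0.3, -0.4]
width: 85.3
gripper_force: 0.0
```

carry_out:
  commands:
    - [[0.009,-0.042,0],0,1]
    - [[0,0,0.03],0,1]
    - [[0,0,0.03],0,1]
    - [[0,0,0.03],0,1]
    - [[0,0,0.03],0,1]
    - [[0,0,0.03],0,1]
    - [[0,0,0.03],0,1]
    - [[0,0,0.014],0,1]
    - [[0,0,0.012],0,1]
    - [[0,0,0],0,1]

```text
t: 5.88
tool_pos: [473.0, 363.7, 8.7]
ee_rot: [[0.971, 0.24, -0.001], [0.24, -0.971, -0.001], [-0.001, 0.0, -1.0]]
force: [-0.5, -0.1, -0.2]
width: 85.5
gripper_force: 0.0
```

carry_out:
  commands:
    - [[0,0,0],0,-1]
    - [[0,0,0],0,-1]
    - [[0,0,0],0,-1]
    - [[0,0,0],0,-1]
    - [[0,0,0],0,-1]
    - [[0,0,0],0,-1]
    - [[0,0,0],0,-1]
    - [[0,0,0],0,-1]
  force: 50

```text
t: 6.55
tool_pos: [473.7, 364.4, 10.6]
ee_rot: [[0.971, 0.24, 0.001], [0.24, -0.971, 0.001], [0.002, -0.001, -1.0]]
force: [-1.7, -1.8, 8.7]
width: 43.9
gripper_force: 50.9
```

carry_out:
  commands:
    - [[0,0,-0.01],0,-1]
    - [[0,0,-0.037],0,-1]
    - [[0,0,-0.037],0,-1]
    - [[0,0,-0.037],0,-1]
    - [[0,0,-0.037],0,-1]
    - [[0,0,-0.037],0,-1]
    - [[0,0,-0.037],0,-1]
    - [[0,0,-0.02],0,-1]
    - [[0,0,0],0,-1]

```text
t: 7.3
tool_pos: [474.7, 365.0, 202.8]
ee_rot: [[0.971, 0.241, 0.005], [0.241, -0.971, 0.004], [0.006, -0.002, -1.0]]
force: [2.0, 0.2, -2.8]
width: 44.2
gripper_force: 52.2
```

carry_out:
  commands:
    - [[-0.006,0.044,0],0,-1]
    - [[-0.006,0.044,0],0,-1]
    - [[-0.006,0.044,0],0,-1]
    - [[-0.006,0.044,0],0,-1]
    - [[-0.006,0.044,0],0,-1]
    - [[-0.006,0.044,0],0,-1]
    - [[-0.006,0.044,0],0,-1]
    - [[-0.006,0.044,0],0,-1]
    - [[-0.006,0.044,0],0,-1]
    - [[-0.006,0.044,0],0,-1]
    - [[-0.006,0.044,0],0,-1]
    - [[-0.006,0.044,0],0,-1]
    - [[-0.006,0.044,0],0,-1]
    - [[0,0,0],0.85,-1]
    - [[0,0,0],0.85,-1]
    - [[0,0,0],0.85,-1]
    - [[0,0,0],0.85,-1]
    - [[0,0,0],0.85,-1]
    - [[0,0,0],0,-1]
    - [[0,0,0],0,-1]

```text
t: 8.97
tool_pos: [519.1, -66.5, 197.9]
ee_rot: [[0.992, -0.125, -0.001], [-0.125, -0.992, 0.0], [-0.001, -0.0, -1.0]]
force: [-0.1, 0.4, -2.2]
width: 44.1
gripper_force: 52.3
```

Run:
```python
from h import *
s=arm.state(); print(s['tool_pos'],np.array(s['ee_rot'])[:2,0],s['width'],s['force'])
t,d=cam('top'),cam('side')
a=t['image'][150:230,320:430];b=d['image'][130:280,290:440]
a=cv2.resize(a,None,fx=3.6,fy=3.6*1.0,interpolation=3);b=cv2.resize(b,None,fx=3.9,fy=3.9,interpolation=3)
H=max(len(a),len(b)); pad=lambda x:np.pad(x,((0,H-len(x)),(0,0),(0,0)))
im=np.hstack([pad(a[:,:205+0]),pad(b)]) if 0 else pad(b)
cv2.imwrite('pics/s3.png',im[...,::-1])
```

```text
[519.07656894 -66.47142647 197.91689604] [ 0.99209833 -0.12546057] 44.10254629197641 [-0.11208462  0.44933266 -2.18124627]
```

View pics/s3.png

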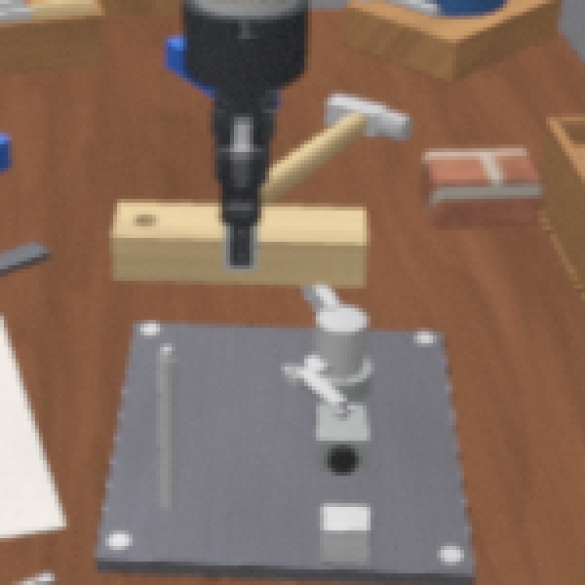

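The side picture shows the blank held level, with the fingers at (241,240) midway along it and the hole at (146,219). The rod tip is at (167,350) and its foot at (166,508).

Run:
```python
from h import *
t,d=cam('top'),cam('side')
S=lambda x,y,z:ray(d,(x+.5)/3.9-.5+290,(y+.5)/3.9-.5+130,z)
print('hole S',S(146,219.5,219.3),'ends', S(117,202,219.3),S(113,238,219.3),S(367,243,219.3),S(367,206,219.3))
print('rod tip S',S(167,349,141),'foot',S(166,508,12))
for n,c in(('top',t),('side',d)):
    for r in arm.silhouettes('blank_mid',c)[:3]: print(n,r['p'],r['point'],r['pixels'].sum())
u=proj(t,[459.6,-59,219]); print('expect hole px top',u, 'side',(proj(d,[459.6,-59,219])-[290,130]+.5)*3.9)
x,y=u.round().astype(int); im=np.hstack([cv2.resize(t['image'][y-30:y+30,x-30:x+30],None,fx=7,fy=7,interpolation=3),cv2.resize(t['image'][y-10:y+50,x-30:x+0+0][:, :],None,fx=1,fy=1).repeat(7,0).repeat(7,1)])
print((x,y)); cv2.imwrite('pics/t3.png',im[:,:420,::-1])
```

```text
hole S [456.97385658 -60.9351486  219.3       ] ends [438.97279662 -35.98995278 219.3       ] [435.25706311 -83.28564892 219.3       ] [ 593.06192858 -101.18892331  219.3       ] [600.77721348 -53.63237519 219.3       ]
rod tip S [467.80950473 -94.13734633 141.        ] foot [465.3772585  -98.34970879  12.        ]
top 0.91 [169.4, 186.3] 641
top 0.83 [230.8, 263.7] 606
top 0.6 [376.3, 199.4] 97
side 0.77 [347.3, 190.0] 1173
side 0.65 [274.3, 175.3] 499
side 0.39 [332.3, 143.9] 46
expect hole px top [371.8171827  204.79158279] side [150.46296443 218.79798482]
(np.int64(372), np.int64(205))
```

View pics/t3.png

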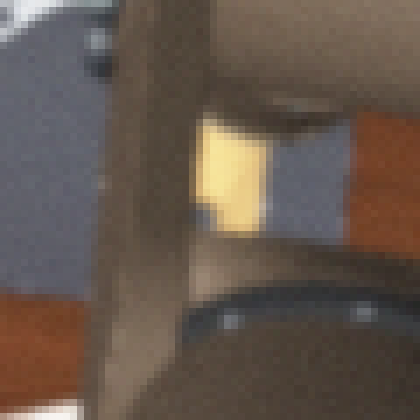

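The top view is mostly blocked by the arm, showing only the blank's end at about (235,180). The side camera agrees with the kinematics to about 2 mm, so I take the rod at about (470.3, -89.5).

carry_out:
  commands:
    - [[0.0097,0.0193,0],0,-1]
    - [[0.0097,0.0193,0],0,-1]
    - [[0,0,0.02],0,-1]
    - [[0,0,0.02],0,-1]
    - [[0,0,0.012],0,-1]
    - [[0,0,0],0,-1]
    - [[0,0,0],0,-1]
    - [[0,0,0],0,-1]

```text
t: 9.93
tool_pos: [530.6, -97.0, 159.9]
ee_rot: [[0.992, -0.127, 0.001], [-0.127, -0.992, -0.0], [0.001, 0.0, -1.0]]
force: [1.4, 0.1, -1.9]
width: 44.0
gripper_force: 52.3
```

Run:
```python
from h import *
s=arm.state(); print(s['tool_pos'],np.array(s['ee_rot'])[:2,0],s['width'],s['force'])
d=cam('side'); save(d,'s4.png',(300,170,420,280),6.5)
P=lambda p:(proj(d,p)-[300,170]+.5)*6.5-.5
p=s['tool_pos']; R=np.array(s['ee_rot']); zt=p[2]-10.6+32
h=p-60*R[:,0]; h[2]=zt; print('expected hole px',P(h),'bottom',P(h-[0,0,32]),'rod tip px',P([470.3,-89.5,141]),'foot',P([470.3,-89.5,12]))
for dx in(-5,0,5): print(P([470.3+dx,-89.5,141]))
```

```text
[530.6036877  -97.04753817 159.87108161] [ 0.99186194 -0.12731676] 43.953627375094065 [ 1.43858432  0.11227401 -1.93430064]
expected hole px [220.32897284 227.53078319] bottom [221.18705788 297.2903086 ] rod tip px [219.39728232 315.16360509] foot [222.68942592 572.86052214]
[206.64268785 315.65454929]
[219.39728232 315.16360509]
[232.14842154 314.67279389]
```

View pics/s4.png

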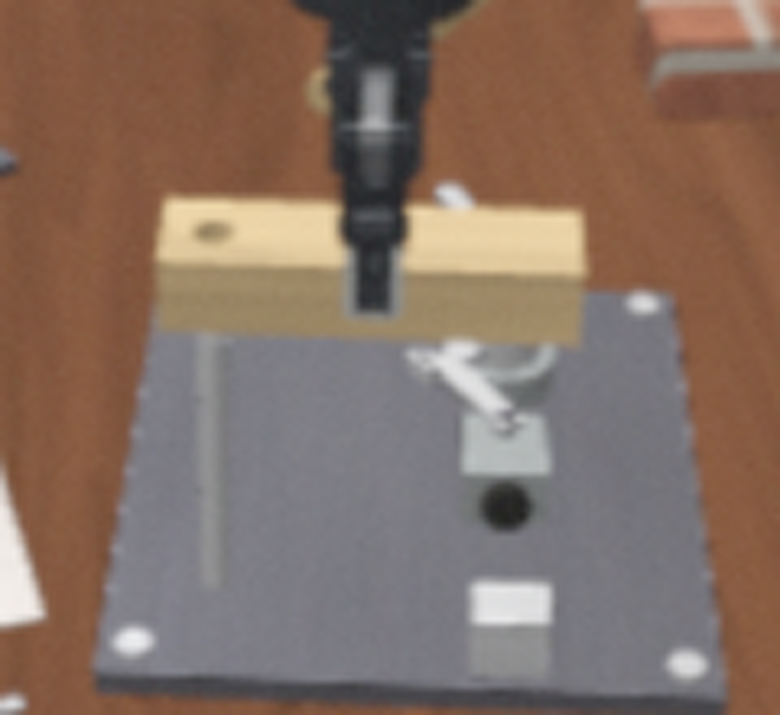

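The side picture shows the hole at (213,232), the visible rod running from (209,340) to its foot at (211,585), and the blank's bottom just above the rod tip. I'll refine this with sub-pixel centroids.

```bash
cat > rel.py <<'E'
from h import *
s=arm.state(); p=np.array(s['tool_pos']); R=np.array(s['ee_rot'])
d=cam('side'); g=np.mean([d['image'].mean(-1)]+[cam('side')['image'].mean(-1) for _ in range(3)],0)
rows=[]
for r in range(226,258,2):
    l=g[r,325:341]; b=np.interp(np.arange(16),[1.5,14],[l[:4].mean(),l[-4:].mean()]); w=np.clip(l-b-4,0,None)
    w[:3]=0;w[-3:]=0
    rows.append((r,(w*np.arange(325,341)).sum()/max(w.sum(),1)))
rows=np.array(rows); a=np.polyfit(rows[:,0],rows[:,1],1); print(np.round(rows[:,1],1))
h=p-60*R[:,0]; h[2]=p[2]-10.6+32; e=proj(d,h); x,y=e.round().astype(int)
w=g[y-6:y+8,x-9:x+8]; m=np.clip(np.median(w)-20-w,0,None); m[:2]=0;m[-4:]=0
yy,xx=np.mgrid[y-6:y+8,x-9:x+8]; ho=np.array([(m*xx).sum(),(m*yy).sum()])/m.sum()
print('hole exp',e,'obs',ho)
for z in(12,60,100,141):
    q=proj(d,[470.3,-89.5,z]); print(z,'rod exp',q,'obs col',np.polyval(a,q[1]+1.2))
E
python3 rel.py
```

```text
[331.  331.1 331.1 331.2 331.3 331.3 331.3 331.3 331.3 331.6 331.6 331.6
 331.7 331.6 331.7 331.7]
hole exp [333.50472189 204.53504906] obs [331.89423631 205.11195965]
12 rod exp [333.83683476 257.7093111 ] obs col 331.8169967348416
60 rod exp [333.65574489 243.53426129] obs col 331.4906192204338
100 rod exp [333.49829965 231.21002582] obs col 331.2068563133535
141 rod exp [333.33035113 218.06363155] obs col 330.90416337451467
```

carry_out:
  commands:
    - [[-0.0022,0.0005,0.006],0,-1]
    - [[0,0,0.004],0,-1]
    - [[0,0,0.004],0,-1]
    - [[0,0,0.004],0,-1]
    - [[0,0,0.004],0,-1]
    - [[0,0,0],0,-1]

```text
t: 10.68
tool_pos: [528.7, -97.5, 142.2]
ee_rot: [[0.992, -0.127, 0.0], [-0.127, -0.992, -0.0], [0.0, 0.0, -1.0]]
force: [1.8, -3.1, -4.2]
width: 44.4
gripper_force: 52.1
```

```bash
python3 rel.py; python3 -c "
from h import *
s=arm.state();print(s['tool_pos'],s['force'],s['moment'])"
```

```text
[  0.  331.  331.2 331.3 331.3 331.3 331.3 331.3 331.3 331.5 331.6 331.7
 331.5 331.7 331.6 331.7]
hole exp [332.80430366 210.67245351] obs [330.31423087 210.65642994]
12 rod exp [333.83683476 257.7093111 ] obs col 376.47692344015695
60 rod exp [333.65574489 243.53426129] obs col 324.4195261616528
100 rod exp [333.49829965 231.21002582] obs col 279.1591827412941
141 rod exp [333.33035113 218.06363155] obs col 230.87948859899666
[528.7021921  -97.46238131 142.8167348 ] [ 2.13216686 -3.83325839 -4.36178181] [-0.70586655 -0.45129837  0.16898532]
```

carry_out:
  commands:
    - [[0.0006,0.0012,0.006],0,-1]
    - [[0,0,0.01],0,-1]
    - [[0,0,0.014],0,-1]
    - [[0,0,0.014],0,-1]
    - [[0,0,0.014],0,-1]
    - [[0,0,0],0,-1]

```text
t: 11.38
tool_pos: [528.4, -98.1, 96.9]
ee_rot: [[0.992, -0.128, -0.002], [-0.128, -0.992, 0.0], [-0.002, -0.0, -1.0]]
force: [2.0, -1.5, -3.3]
width: 43.8
gripper_force: 52.1
```

carry_out:
  commands:
    - [[0.0004,0.0006,0.015],0,-1]
    - [[0,0,0.018],0,-1]
    - [[0,0,0.018],0,-1]
    - [[0,0,0.018],0,-1]
    - [[0,0,0.014],0,-1]
    - [[0,0,0.006],0,-1]
    - [[0,0,0.003],0,-1]
    - [[0,0,0],0,-1]

```text
t: 12.05
tool_pos: [528.9, -98.6, 29.9]
ee_rot: [[0.992, -0.128, -0.001], [-0.128, -0.992, 0.0], [-0.001, -0.0, -1.0]]
force: [0.5, -0.2, -1.8]
width: 44.3
gripper_force: 52.4
```

carry_out:
  commands:
    - [[0,0,0.003],0,-1]
    - [[0,0,0.003],0,-1]
    - [[0,0,0.002],0,-1]
    - [[0,0,0.002],0,-1]
    - [[0,0,0],0,-1]

```text
t: 12.47
tool_pos: [529.1, -98.7, 22.7]
ee_rot: [[0.992, -0.128, 0.0], [-0.128, -0.992, -0.0], [0.0, 0.0, -1.0]]
force: [0.7, -0.3, -1.8]
width: 44.4
gripper_force: 52.4
```

carry_out:
  commands:
    - [[0,0,0.0015],0,-1]
    - [[0,0,0.0015],0,-1]
    - [[0,0,0.0015],0,-1]
    - [[0,0,0],0,-1]
    - [[0,0,0],0,-1]

```text
t: 12.88
tool_pos: [529.4, -98.8, 22.2]
ee_rot: [[0.992, -0.128, 0.002], [-0.128, -0.992, -0.0], [0.002, 0.0, -1.0]]
force: [-14.6, 3.7, 63.0]
width: 43.9
gripper_force: 60.6
```

carry_out:
  commands:
    - [[0,0,-0.003],0,-1]
    - [[0,0,0],0,0.5]
    - [[0,0,0],0,0.5]
    - [[0,0,0],0,0.5]
    - [[0,0,0],0,0.5]
    - [[0,0,0],0,0.5]
    - [[0,0,-0.02],0,0.5]
    - [[0,0,-0.04],0,0.5]
    - [[0,0,-0.04],0,0.5]
    - [[0,0,-0.04],0,0.5]
    - [[0,0,-0.04],0,1]
    - [[0,0,-0.04],0,1]
    - [[0,0,0],0,1]

```text
t: 13.97
tool_pos: [531.7, -99.3, 191.8]
ee_rot: [[0.992, -0.128, 0.007], [-0.128, -0.992, -0.002], [0.007, 0.001, -1.0]]
force: [1.7, -0.1, 0.5]
width: 85.3
gripper_force: 0.0
```

carry_out:
  commands:
    - [[-0.0045,0.044,0],0,1]
    - [[-0.0045,0.044,0],0,1]
    - [[-0.0045,0.044,0],0,1]
    - [[-0.0045,0.044,0],0,1]
    - [[-0.0045,0.044,0],0,1]
    - [[-0.0045,0.044,0],0,1]
    - [[-0.0045,0.044,0],0,1]
    - [[-0.0045,0.044,0],0,1]
    - [[0,0,0],-1,1]
    - [[0,0,0],-1,1]
    - [[0,0,0],-1,1]
    - [[0,0,0],-1,1]
    - [[0,0,0],-1,1]
    - [[0,0,0],-1,1]
    - [[0,0,0],-1,1]
    - [[0,0,0],-1,1]
    - [[0,0,0],-1,1]
    - [[0,0,0],-1,1]
    - [[0,0,0],-1,1]
    - [[0,0,0],-1,1]

```text
t: 15.63
tool_pos: [468.4, -357.0, 186.1]
ee_rot: [[0.603, 0.798, -0.001], [0.798, -0.603, 0.0], [0.0, -0.001, -1.0]]
force: [0.1, -0.4, 0.2]
width: 85.6
gripper_force: 0.0
```

carry_out:
  commands:
    - [[0,0,0],-1,1]
    - [[0,0,0],-1,1]
    - [[0,0,0],-1,1]
    - [[0,0,0],-1,1]
    - [[0,0,0],-1,1]
    - [[0,0,0],-1,1]
    - [[0,0,0],-1,1]
    - [[0,0,0],-1,1]
    - [[0,0,0],-1,1]
    - [[0,0,0],-1,1]
    - [[0,0,0],-1,1]
    - [[0,0,0],-1,1]
    - [[0,0,0],-1,1]
    - [[0,0,0],-1,1]
    - [[0,0,0],-1,1]
    - [[0,0,0],-1,1]
    - [[0,0,0],-1,1]
    - [[0,0,0],-1,1]
    - [[0,0,0],-1,1]
    - [[0,0,0],-1,1]

```text
t: 17.3
tool_pos: [468.4, -357.0, 186.1]
ee_rot: [[-0.89, 0.455, -0.001], [0.455, 0.89, 0.0], [0.001, 0.0, -1.0]]
force: [0.5, 0.6, -0.5]
width: 85.4
gripper_force: 0.0
```

carry_out:
  commands:
    - [[0,0,0],-1,1]
    - [[0,0,0],-1,1]
    - [[0,0,0],-1,1]
    - [[0,0,0],-1,1]
    - [[0,0,0],-1,1]
    - [[0,0,0],-1,1]
    - [[0,0,0],-1,1]
    - [[0,0,0],0,1]

```text
t: 17.97
tool_pos: [468.4, -356.9, 186.1]
ee_rot: [[-0.99, -0.138, -0.001], [-0.138, 0.99, 0.001], [0.001, 0.001, -1.0]]
force: [-0.4, 0.5, -0.6]
width: 85.5
gripper_force: 0.0
```

Run:
```python
from h import *
s=arm.state(); print(s['tool_pos'],np.array(s['ee_rot'])[:2,0],s['qpos'])
d,t=cam('side'),cam('top'); save(d,'s5.png',(270,150,430,350),3)
for n,c,h in(('s',d,24),('t',t,24)):
    W=cloud(c)
    for r in arm.silhouettes('bar_grip',c)[:2]:
        w=W[r['pixels']]; w=w[w[:,2]>12]; print(n,r['p'],r['point'],cv2.minAreaRect(w[:,:2].astype(np.float32)))
R=np.array(s['ee_rot'])
```

```text
[ 468.42881633 -356.92601582  186.10452576] [-0.99045883 -0.13780777] [-4.02556238e+01  2.55008846e+01  1.02327833e+02  6.42434807e-04
  5.22208543e+01 -1.38177019e+02]
s 0.65 [349.3, 336.2] ((480.8291015625, -360.67529296875), (199.80433654785156, 25.49623680114746), 7.491929054260254)
s 0.16 [374.6, 246.7] ((538.8248291015625, -154.55252075195312), (554.029052734375, 248.3804473876953), 82.88504791259766)
t 0.75 [448.4, 191.1] ((461.1360168457031, -315.1118469238281), (110.00395965576172, 235.7257080078125), 54.279850006103516)
t 0.58 [335.8, 175.1] ((598.7620849609375, 44.05018997192383), (141.51588439941406, 60.27206802368164), 74.69330596923828)
```

View pics/s5.png

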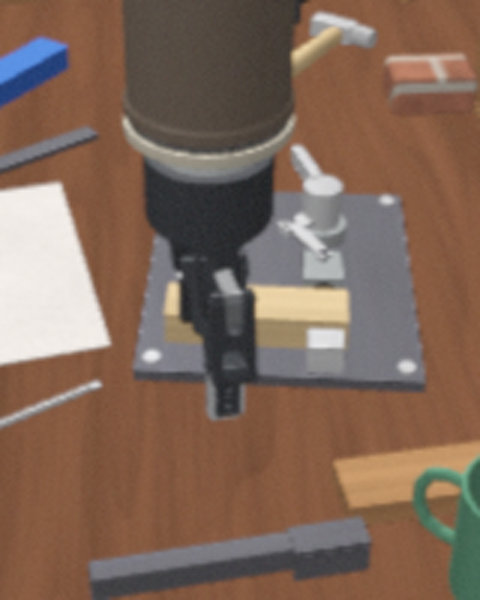

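The picture shows the blank flat on the plate, hole over the rod, with its free end at (335,320) between the fence and the pad. The bar lies at (230,560), channel end to the right.

Run:
```python
from h import *
d=cam('side');W=cloud(d)
m=arm.silhouettes('bar_grip',d)[0]['pixels']; w=W[m]; w=w[~np.isnan(w[:,0])]
a=np.radians(8); u=(w[:,:2]-[469,-361])@[np.cos(a),np.sin(a)]; v=(w[:,:2]-[469,-361])@[-np.sin(a),np.cos(a)]
for k in range(-95,115,15):
    s=abs(u-k)<7
    if s.sum()>5: print(k,s.sum(),'z 5/95%',np.percentile(w[s,2],[5,50,95]).round(1),'v of top',np.percentile(v[s&(w[:,2]>np.percentile(w[s,2],50))],[5,95]).round(1))
```

```text
-80 99 z 5/95% [ 5.  26.6 30.1] v of top [-8.8  8.2]
-65 85 z 5/95% [ 9.7 26.9 29.7] v of top [-8.3  7.5]
-50 82 z 5/95% [11.5 26.7 30.1] v of top [-8.7  5.7]
-35 86 z 5/95% [11.4 27.2 29.8] v of top [-8.7  7.1]
-20 84 z 5/95% [11.  26.7 30.3] v of top [-9.2  6.8]
-5 83 z 5/95% [10.1 26.9 29.8] v of top [-9.4  5.3]
10 78 z 5/95% [11.2 26.6 30.2] v of top [-9.7  4. ]
25 81 z 5/95% [11.6 27.3 30.4] v of top [-10.4   5.4]
40 82 z 5/95% [11.1 26.9 29.9] v of top [-9.8  6. ]
55 104 z 5/95% [ 4.5 26.5 30.2] v of top [-12.4   6.7]
70 115 z 5/95% [ 3.2 27.1 30.2] v of top [-12.9   9.1]
85 113 z 5/95% [ 1.1 25.7 30.2] v of top [-12.3   7.1]
100 114 z 5/95% [ 2.1 26.9 30.2] v of top [-13.6   7.6]
```

carry_out:
  commands:
    - [[-0.0033,-0.0013,0.01],0,1]
    - [[0,0,0.032],0,1]
    - [[0,0,0.032],0,1]
    - [[0,0,0.032],0,1]
    - [[0,0,0.032],0,1]
    - [[0,0,0.032],0,1]
    - [[0,0,0.032],0,1]
    - [[0,0,0.02],0,1]
    - [[0,0,0.013],0,1]
    - [[0,0,0.004],0,1]
    - [[0,0,0],0,1]
    - [[0,0,0],0,1]

```text
t: 19.27
tool_pos: [471.6, -358.0, 8.0]
ee_rot: [[-0.991, -0.133, 0.001], [-0.133, 0.991, -0.0], [-0.001, -0.001, -1.0]]
force: [0.8, 0.1, 0.5]
width: 85.8
gripper_force: 0.0
```

carry_out:
  commands:
    - [[0,0,0],0,-1]
    - [[0,0,0],0,-1]
    - [[0,0,0],0,-1]
    - [[0,0,0],0,-1]
    - [[0,0,0],0,-1]
    - [[0,0,0],0,-1]
    - [[0,0,0],0,-1]
    - [[0,0,0],0,-1]
    - [[0,0,0],0,-1]
    - [[0,0,0],0,-1]
  force: 100

```text
t: 20.1
tool_pos: [471.4, -357.9, 8.0]
ee_rot: [[-0.991, -0.133, 0.001], [-0.133, 0.991, -0.0], [-0.0, -0.0, -1.0]]
force: [-2.0, 0.2, 9.9]
width: 15.9
gripper_force: 98.5
```

carry_out:
  commands:
    - [[0,0,-0.01],0,-1]
    - [[0,0,-0.03],0,-1]
    - [[0,0,-0.04],0,-1]
    - [[0,0,-0.04],0,-1]
    - [[0,0,-0.04],0,-1]
    - [[0,0,-0.04],0,-1]
    - [[0,0,-0.04],0,-1]
    - [[0,0,-0.01],0,-1]
    - [[0,0,0],0,-1]

```text
t: 20.85
tool_pos: [472.2, -358.5, 197.5]
ee_rot: [[-0.991, -0.133, 0.003], [-0.133, 0.991, -0.003], [-0.003, -0.003, -1.0]]
force: [0.5, -0.7, -3.0]
width: 15.9
gripper_force: 98.2
```

carry_out:
  commands:
    - [[-0.0145,0.0427,0],0,-1]
    - [[-0.0145,0.0427,0],0,-1]
    - [[-0.0145,0.0427,0],0,-1]
    - [[-0.0145,0.0427,0],0,-1]
    - [[-0.0145,0.0427,0],0,-1]
    - [[-0.0145,0.0427,0],0,-1]
    - [[-0.0145,0.0427,0],0,-1]
    - [[-0.0145,0.0427,0],0,-1]
    - [[-0.0145,0.0427,0],0,-1]
    - [[-0.0145,0.0427,0],0,-1]
    - [[-0.0145,0.0427,0],0,-1]
    - [[-0.0145,0.0427,0],0,-1]
    - [[-0.0145,0.0427,0],0,-1]
    - [[-0.0145,0.0427,0],0,-1]
    - [[-0.0145,0.0427,0],0,-1]
    - [[-0.0145,0.0427,0],0,-1]
    - [[0,0,0],1,-1]
    - [[0,0,0],1,-1]
    - [[0,0,0],1,-1]
    - [[0,0,0],1,-1]

```text
t: 22.52
tool_pos: [574.1, 173.4, 192.7]
ee_rot: [[-0.976, 0.217, -0.003], [0.217, 0.976, -0.001], [0.003, -0.002, -1.0]]
force: [-0.1, -0.5, -1.8]
width: 16.0
gripper_force: 98.6
```

carry_out:
  commands:
    - [[0,0,0],1,-1]
    - [[0,0,0],1,-1]
    - [[0,0,0],1,-1]
    - [[0,0,0],1,-1]
    - [[0,0,0],1,-1]
    - [[0,0,0],1,-1]
    - [[0,0,0],1,-1]
    - [[0,0,0],1,-1]
    - [[0,0,0],1,-1]
    - [[0,0,0],1,-1]
    - [[0,0,0],1,-1]
    - [[0,0,0],1,-1]
    - [[0,0,0],1,-1]
    - [[0,0,0],0,-1]

```text
t: 23.68
tool_pos: [574.3, 173.0, 192.9]
ee_rot: [[-0.215, 0.977, -0.003], [0.977, 0.215, -0.001], [-0.0, -0.003, -1.0]]
force: [0.1, -0.4, -2.9]
width: 15.8
gripper_force: 98.6
```

carry_out:
  commands:
    - [[0,0,0.03],0,-1]
    - [[0,0,0.03],0,-1]
    - [[0,0,0.03],0,-1]
    - [[0,0,0.03],0,-1]
    - [[0,0,0.007],0,-1]
    - [[0,0,0],0,-1]
    - [[0,0,0],0,-1]

```text
t: 24.27
tool_pos: [575.2, 173.3, 99.6]
ee_rot: [[-0.22, 0.975, -0.001], [0.975, 0.22, -0.0], [-0.0, -0.001, -1.0]]
force: [0.5, 0.5, -2.8]
width: 15.6
gripper_force: 98.6
```

Run:
```python
from h import *
s=arm.state(); p=np.array(s['tool_pos']);R=np.array(s['ee_rot']); print(p,R[:2,0])
d=cam('side'); t=cam('top')
a=cv2.resize(d['image'][180:255,345:420],(600,600),interpolation=3)
cv2.imwrite('pics/s6.png',a[...,::-1])
P=lambda q:np.round((proj(d,q)-[345,180]+.5)*8-.5)
bx=-R[:,0]; g=p+[0,0,11]; n=np.array([-bx[1],bx[0],0])
for nm,k,w,z in(('tipL',112,12,11),('tipR',112,-12,11),('tipLb',112,12,-19),('tipRb',112,-12,-19),('rearL',57,12,11),('rearR',57,-12,11)):
    print(nm,P(g+bx*k+n*w+[0,0,z]))
pv=np.array([606.2,39.1,0]); print('hub top',P(pv+[0,0,73]),'lever tip top L/R',[P(pv-bx*75+n*w+[0,0,75]) for w in(5.5,-5.5)])
print('in top: hub px',proj(t,pv+[0,0,73]))
cv2.imwrite('pics/t6.png',cv2.resize(t['image'][140:200,305:365],(480,480),interpolation=3)[...,::-1])
```

```text
[575.19485476 173.26386454  99.62264107] [-0.2204569   0.97539672]
tipL [275. 100.]
tipR [213. 109.]
tipLb [271. 170.]
tipRb [210. 180.]
rearL [222.  30.]
rearR [162.  39.]
hub top [265. 253.] lever tip top L/R [array([208., 146.]), array([181., 150.])]
in top: hub px [337.75555007 166.5601542 ]
```

View pics/s6.png

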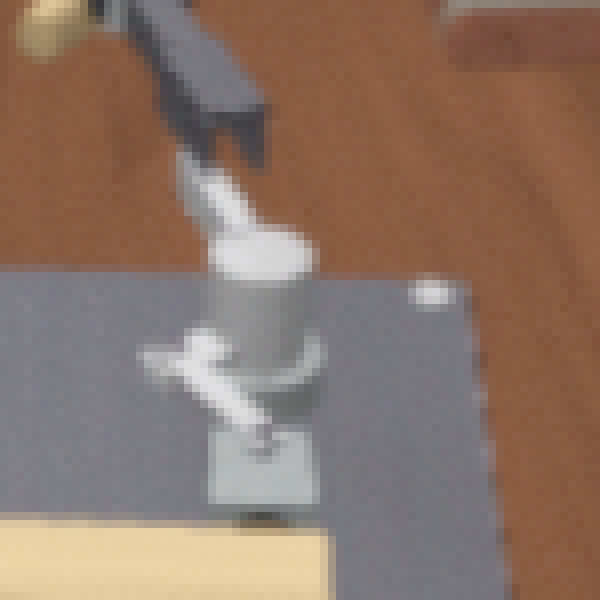

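The side picture shows the channel mouth at (203–262,167), about 8 px left of where it was predicted. The hub top at (262,252) is only 3 px left, so the bar needs about 2 mm more in +x.

carry_out:
  commands:
    - [[0,0.0026,0],0,-1]
    - [[0,0,0.012],0,-1]
    - [[0,0,0.008],0,-1]
    - [[0,0,0.005],0,-1]
    - [[0,0,0.004],0,-1]
    - [[0,0,0],0,-1]

```text
t: 24.87
tool_pos: [576.7, 173.6, 77.0]
ee_rot: [[-0.219, 0.976, -0.001], [0.976, 0.219, -0.0], [-0.0, -0.001, -1.0]]
force: [0.1, -0.3, -3.1]
width: 15.7
gripper_force: 98.6
```

carry_out:
  commands:
    - [[0,0,0.006],0,-1]
    - [[0,0,0.006],0,-1]
    - [[0,0,0.005],0,-1]
    - [[0,0,0.003],0,-1]
    - [[0,0,0],0,-1]

```text
t: 25.28
tool_pos: [576.9, 173.6, 62.3]
ee_rot: [[-0.219, 0.976, -0.001], [0.976, 0.219, -0.0], [-0.0, -0.001, -1.0]]
force: [-0.9, 0.4, -2.4]
width: 15.4
gripper_force: 98.6
```

Run:
```python
from h import *
s=arm.state(); print(s['tool_pos'],s['force'],s['moment'])
d=cam('side')
cv2.imwrite('pics/s7.png',cv2.resize(d['image'][180:255,345:420],(600,600),interpolation=3)[...,::-1])
```

```text
[576.921198   173.62793193  62.29093431] [-0.92743159  0.44304723 -2.35041228] [-0.02389334 -0.0075038   0.00581165]
```

View pics/s7.png

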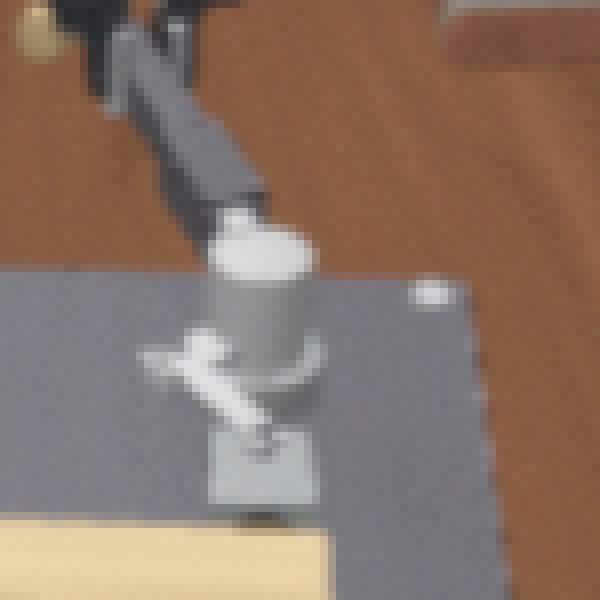

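The side picture shows the channel sitting over the lever right up to the hub at (262,250), with no contact force.

carry_out:
  commands:
    - [[-0.0002,-0.008,0],-0.5,-1]
    - [[-0.0002,-0.008,0],-0.5,-1]
    - [[-0.0002,-0.008,0],-0.5,-1]
    - [[-0.0002,-0.008,0],-0.5,-1]
    - [[-0.0002,-0.008,0],-0.5,-1]
    - [[-0.0002,-0.008,0],-0.5,-1]
    - [[-0.0002,-0.008,0],-0.5,-1]
    - [[-0.0002,-0.008,0],-0.5,-1]
    - [[0,0,0],0,-1]
  force: 120

```text
t: 26.08
tool_pos: [536.3, 156.3, 63.8]
ee_rot: [[-0.543, 0.84, 0.007], [0.84, 0.543, 0.002], [-0.002, 0.007, -1.0]]
force: [13.6, 13.4, -12.2]
width: 15.9
gripper_force: 120.6
```

```bash
cat > st.py <<'E'
from h import *
s=arm.state(); p=np.array(s['tool_pos']);R=np.array(s['ee_rot']);v=p[:2]-[608,39.5]
f=np.array(s['force'])@R
print('r',np.hypot(*v),'ang',np.degrees(np.arctan2(v[1],v[0])),'phi',np.degrees(np.arctan2(R[1,0],R[0,0])),'z',p[2],'f tool',f,'m',np.array(s['moment'])@R,s['t'])
E
python3 st.py
```

```text
r 137.09716272971548 ang 121.55613196087874 phi 122.87494000837148 z 63.83507817056491 f tool [ 3.85790988 18.62567157 12.30431662] m [-3.21218997  1.17738117 -1.03673338] 26.0833
```

carry_out:
  commands:
    - [[-0.0002,-0.0082,0.0003],-0.49,-1]
    - [[-0.0002,-0.0082,0.0003],-0.49,-1]
    - [[-0.0002,-0.0082,0.0003],-0.49,-1]
    - [[-0.0002,-0.0082,0.0003],-0.49,-1]
    - [[-0.0002,-0.0082,0.0003],-0.49,-1]
    - [[-0.0002,-0.008,0],-0.49,-1]
    - [[-0.0002,-0.008,0],-0.5,-1]
    - [[-0.0002,-0.008,0],-0.5,-1]
    - [[-0.0002,-0.008,0],-0.5,-1]
    - [[-0.0002,-0.008,0],-0.5,-1]
    - [[-0.0002,-0.008,0],-0.5,-1]
    - [[-0.0002,-0.008,0],-0.5,-1]

```text
t: 27.08
tool_pos: [486.5, 103.4, 62.7]
ee_rot: [[-0.888, 0.461, 0.004], [0.461, 0.888, 0.001], [-0.003, 0.003, -1.0]]
force: [2.4, 13.7, -0.3]
width: 15.7
gripper_force: 122.3
```

```bash
python3 st.py
```

```text
r 137.31592063723463 ang 152.26203453943816 phi 152.56392192001755 z 62.65880464220394 f tool [ 4.21383315 13.22303538  0.2950764 ] m [-2.2477852   0.50914879 -0.86755523] 27.0833
```

carry_out:
  commands:
    - [[-0.0002,-0.008,0],-0.5,-1]
    - [[-0.0002,-0.008,0],-0.5,-1]
    - [[-0.0002,-0.008,0],-0.5,-1]
    - [[-0.0002,-0.008,0],-0.5,-1]
    - [[0,0,0],0,-1]

```text
t: 27.5
tool_pos: [475.8, 78.7, 62.2]
ee_rot: [[-0.954, 0.3, 0.001], [0.3, 0.954, -0.001], [-0.001, -0.0, -1.0]]
force: [1.1, -12.8, -2.5]
width: 15.6
gripper_force: 121.8
```

```bash
python3 st.py
```

```text
r 137.84587803194853 ang 163.484406499716 phi 162.5417811008677 z 62.2009202470217 f tool [ -4.90624859 -11.86831621   2.48457172] m [ 2.21182056 -0.92194509 -0.04165962] 27.5
```

carry_out:
  commands:
    - [[-0.0002,-0.007,0],-0.5,-1]
    - [[-0.0002,-0.007,0],-0.5,-1]
    - [[-0.0001,-0.006,0],-0.4,-1]
    - [[0,0,0],0,-1]

```text
t: 27.83
tool_pos: [472.0, 64.8, 62.1]
ee_rot: [[-0.983, 0.183, 0.0], [0.183, 0.983, -0.0], [-0.0, 0.0, -1.0]]
force: [-0.3, -0.1, -3.0]
width: 15.5
gripper_force: 121.7
```

```bash
python3 st.py
```

```text
r 138.32259149292355 ang 169.4808046354712 phi 169.43046860119603 z 62.08032572795666 f tool [ 0.27678242 -0.18720956  3.00653195] m [0.07124436 0.04661239 0.0245465 ] 27.8333
```

carry_out:
  commands:
    - [[0,0,-0.008],0,-1]
    - [[0,0,-0.015],0,-1]
    - [[0,0,-0.03],0,-1]
    - [[0,0,-0.03],0,-1]
    - [[0,0,-0.03],0,-1]
    - [[0,0,0],0,-1]
    - [[-0.0026,0.0412,0],0,-1]
    - [[-0.0026,0.0412,0],0,-1]
    - [[-0.0026,0.0412,0],0,-1]
    - [[-0.0026,0.0412,0],0,-1]
    - [[-0.0026,0.0412,0],0,-1]
    - [[0,0,0],0,-1]

```text
t: 28.83
tool_pos: [511.6, 220.4, 146.6]
ee_rot: [[-0.983, 0.183, 0.002], [0.183, 0.983, 0.002], [-0.002, 0.002, -1.0]]
force: [-0.5, -1.0, -3.0]
width: 15.1
gripper_force: 121.6
```

Run:
```python
from h import *
s=arm.state(); print(s['tool_pos'],s['force'])
d=cam('side'); save(d,'s8.png',(290,140,420,280),4)
for n in('bar_grip',): print([(r['p'],r['point']) for r in arm.silhouettes(n,d)[:2]])
W=cloud(d); b=W[~np.isnan(W[...,0])]; q=b[(b[:,0]>400)&(b[:,0]<640)&(b[:,1]>145)&(b[:,1]<275)&(b[:,2]>8)&(b[:,2]<60)]; print('things in landing zone',len(q),q.mean(0) if len(q) else '')
```

```text
[511.57362017 220.40479478 146.57295942] [-0.54268484 -1.04793211 -3.00287909]
[(0.75, [349.8, 161.4])]
things in landing zone 0
```

View pics/s8.png

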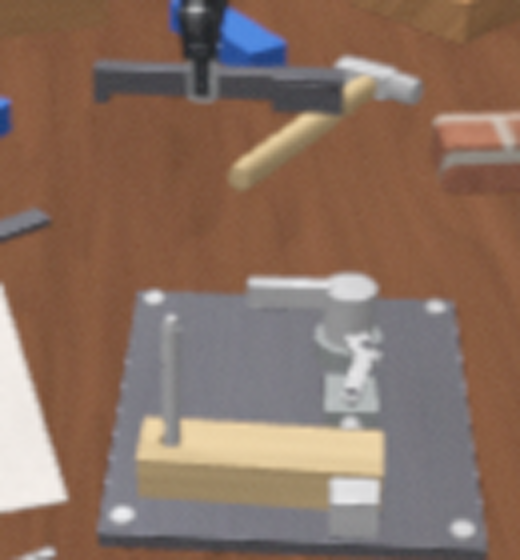

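The side picture shows the lever home along -x at (290,292), the plunger out against the blank at (350,425), and the blank on the rod held against the fence. Now I lay the bar down.

carry_out:
  commands:
    - [[0,0,0.03],0,-1]
    - [[0,0,0.03],0,-1]
    - [[0,0,0.03],0,-1]
    - [[0,0,0.03],0,-1]
    - [[0,0,0.03],0,-1]
    - [[0,0,0.018],0,-1]
    - [[0,0,0.006],0,-1]
    - [[0,0,0.003],0,-1]
    - [[0,0,0],0,-1]
    - [[0,0,0],0,-1]

```text
t: 29.77
tool_pos: [510.4, 215.3, 14.6]
ee_rot: [[-0.983, 0.185, 0.001], [0.185, 0.983, 0.0], [-0.001, 0.0, -1.0]]
force: [0.1, -0.6, -2.3]
width: 15.5
gripper_force: 121.7
```

carry_out:
  commands:
    - [[0,0,0.004],0,-1]
    - [[0,0,0.003],0,-1]
    - [[0,0,0.0015],0,-1]
    - [[0,0,0],0,-1]

```text
t: 30.1
tool_pos: [510.3, 215.5, 8.1]
ee_rot: [[-0.983, 0.184, 0.001], [0.184, 0.983, 0.0], [-0.001, 0.0, -1.0]]
force: [-1.2, 0.2, 9.7]
width: 15.8
gripper_force: 123.3
```

Contact made. Next I release the bar and withdraw.

carry_out:
  commands:
    - [[0,0,0],0,0.3]
    - [[0,0,0],0,0.3]
    - [[0,0,0],0,0.3]
    - [[0,0,0],0,0.3]
    - [[0,0,0],0,0.3]
    - [[0,0,0],0,0.3]
    - [[0,0,-0.02],0,0.3]
    - [[0,0,-0.04],0,0.3]
    - [[0,0,-0.04],0,0.3]
    - [[0,0,-0.04],0,0.3]
    - [[0,0,-0.04],0,0.3]
    - [[0,0,-0.04],0,0.3]
    - [[0,0,0],0,0.3]
    - [[0,0,0],0,0.3]

```text
t: 31.27
tool_pos: [511.0, 215.8, 174.0]
ee_rot: [[-0.983, 0.185, 0.003], [0.185, 0.983, 0.001], [-0.003, 0.002, -1.0]]
force: [0.5, 0.0, -0.6]
width: 55.7
gripper_force: 0.0
```

Run:
```python
from h import *
s=arm.state(); print(s['tool_pos'],s['force'])
d=cam('side'); save(d,'s9.png',(230,110,450,290),3)
```

```text
[510.95880816 215.75343015 174.02946736] [ 0.48377624  0.01494027 -0.55263367]
```

View pics/s9.png

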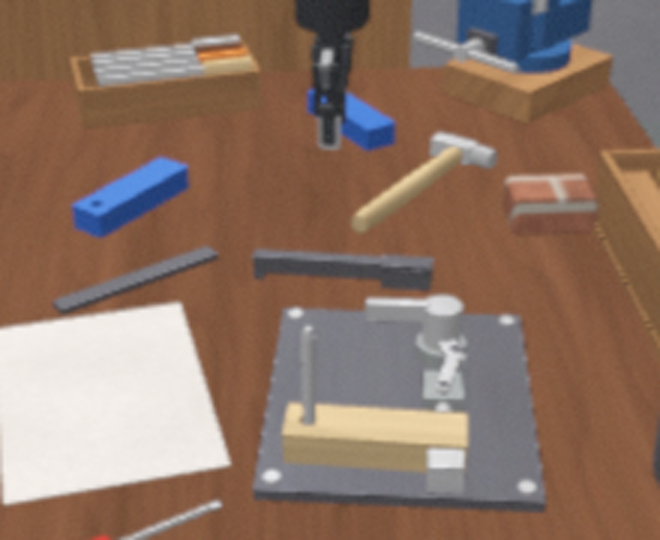

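The bar lies on the bench at (340,268), beside the fixture. The lever is still home, the blank is clamped, and the other things are where they were.

```bash
python3 -c "
from workcell import arm
print(arm.job_done())"
```

```text
the job is handed in; nothing more can be done
None
```

The job is handed in at about 31 s: in the last picture the blank is on the rod and clamped against the fence, the lever is fully home, and the bar lies on the bench beside the fixture with the other things undisturbed.

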